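Open the transport case of moulds

TASK

Open the transport case: swing the hasp off its catch and right over to the front while the lid is still shut, then lever the lid open with the flat pry blade (not with the fingers) at the slot under the lip, and leave the lid standing about upright. Then lay the blade back down flat on the table, without dropping it, and leave the other things where they are.

Things in the scene. Friction and masses are not known exactly. Their poses are not given: they have to be found in the camera images.
- case: low grey transport case, fixed to the table, 150 deep (own x) x 230 wide (own y), walls 75 high, with a hinged white lid 8 thick on top (lid top at 83). Origin: centre of underside; own -x is its front (towards the robot at yaw 0), z up. On the front: a steel hasp on the own +y half (y = +60) and a pry slot on the own -y half (y = -55).
- hasp (a joint): angle of the hasp, a flat steel strap 30 wide, 4 thick, 86 long, with an upright finger tab at its free end. Its hinge is at the top of the case's front wall. 0 = lying flat on the lid, pointing to own +x of the case, slot over the catch; 1.57 = straight up; 3.14 = pointing level out to the front; stop at 3.6. It swings freely and falls over to the front stop when past upright
- hasp_axis (a point): point on the hasp's hinge axis (axis along the case's y), in the middle of its width; fixed to the case, 8 in front of the front wall and 85.5 above the table
- hasp_tab (a point): centre to grip on the hasp's finger tab: a block 34 wide (case y), 12 thick, standing 28 above the strap (top 10 above this point). The point is 80 from the hinge axis along the strap and 18 above the strap (square to it). Pinched across its 34 mm width it can pivot between the pads
- catch (a point): top of the catch, a small steel staple on the lid that passes through the hasp's slot; 17 above the lid top
- lid (a joint): angle of the lid about its hinge along the top of the case's back wall: 0 = shut, 1.57 = upright, stop at 1.9. A stiff hinge: it stays at whatever angle it is left; about 2 N at the lip moves it
- lid_panel: the lid plate, 150 x 230 x 8, white. Origin on the hinge axis, middle of the width, at the plate's underside; the plate extends along its own -x; own z is out of its top. On its front edge at own y = -55 a lip 70 wide sticks out 12 beyond the case's front
- lip (a point): middle of the lip's front edge, at the lid's underside
- lid_axis (a point): point on the lid's hinge axis (axis along the case's y), at the height of the lid's underside (75), fixed to the case
- pry_slot (a point): centre of the mouth of the pry slot, on the outer face of the case's front wall just under the lip: an opening 70 wide and 14 high between the lid's underside (7 above this point) and the cut-down wall (7 below); the wall is 6 thick, behind it is free space for at least 45
- blade: the flat pry blade, 185 long, lying on the table: black rectangular handle 95 long x 26 wide x 22 high, and a flat steel blade 24 wide, 3 thick, sticking out 90 along own +x at mid-height of the handle. Origin: underside, at the junction of handle and blade; own x to the tip, z up
- blade_grip (a point): point in the middle of the handle's section (11 above its underside), 20 behind the junction, near the centre of mass
- blade_tip (a point): middle of the blade's end edge, 110 ahead of blade_grip
- screwdriver: a screwdriver with round shaft and black round handle, 180 long, lying on the table; leave alone
- brush: a brush with black handle, 180 long, lying on the table; leave alone
- mould: blue plastic block 90 x 60 x 30; origin centre of underside; leave alone
- jar: white jar, 60 diameter, 90 high; origin centre of underside; leave alone
- tape: paper-coloured roll of tape lying flat, 90 outside diameter, 25 high; leave alone
Mind the look-alikes: they are no part of the job. What is shaped like the blade but green or yellow is not meant.

How it is judged:
By the outcome, as a careful person would: the job done as asked, in the order asked, and still so for the second after the job is handed in, with the robot touching nothing.
It also fails if it takes over 72 s, if anything falls off the work surface, if the arm or the gripper's body presses on something with over 40 N, if the wrist force passes 120 N, or if a joint passes its speed limit or range.

ROBOT

A 6-joint arm with a two-finger parallel gripper is mounted at the origin on the work surface. World frame = base frame: x ahead of the robot, y to its left, z up, the work surface at z = 0. Lengths are in m, angles in rad, forces in N, time in s.
With the tool pointing down it reaches from about 0.275 to 0.975 m from the base axis. Payload 8.4 kg.
Tool frame: the origin (TCP) lies on the centre line of the jaws, within the pads' length; the fingertips stand 17 mm ahead of it and the grasp point (between the pads) lies 2 mm behind it (ctrl.tcp_to_tips is the distance from the TCP to the fingertips, in m); z points along the fingers, y is the line along which they close (so a half turn about z gives the same grasp; the last joint's range is limited). The gripper opens to 92 mm and grips with 3 to 60 N. Pads are 20 mm wide; open, the fingers measure 128 mm over their backs; the gripper's body (75 mm by 189 mm) begins 69 mm behind the grasp point.
Start: joints at [1.231, 0.353, 1.633, -0, 1.155, -0.002], TCP at [0.207, 0.59, 0.232] pointing down, gripper open.
Joint ranges: [-2.63, 2.63], [-0.92, 2.1], [0.06, 2.66], [-1.3, 4.44], [0, 2.69], [-3.02, 3.02]. Speed limits (rad/s): [2.22, 2.22, 2.79, 3.14, 3.14, 3.14].

INTERFACE

Orientations are given as a rotation vector (axis times angle).
In Python, from rig import ctrl, optics, close_job gives the robot as it stands.
- The arm moves only by the tool apply_moves, never from a script. Its argument "motion" is a list of rows, each a list of 7 numbers: the opening, from 0 (shut) to 1 (fully open), then the shift along the tool's x, y, z in mm, then the turn, a rotation vector about the tool's x, y, z in degrees. A call has 1 to 20 rows; each row shifts and turns the commanded pose from where the row before left it, along the tool's axes as they then stand; what a row does not reach is not made up. A row lasts 1/8 s, in which the tool goes at most 62.5 mm and 10.7 degrees, less where a joint would pass 70% of its speed; a pose out of reach is approached as far as the arm can. A call is refused whole if a number of a shift passes 62.5 or a number of a turn 10.7, either way. A call with a gripper value outside its range is refused whole. The fingers move at their own pace and stop on an object; "newtons" is the grip in N (left out, the last holds). Time passes only in rows, so rows that do not move let the fingers close. It gives the time, the measured TCP pose, the force, the opening and the grip force at its end, in the units of the state.
- ctrl.observe(): the state, without advancing time (a new reading comes with each control period).
- optics.snapshot(name): name is "scene" or "top" or "wrist"; returns a dict with "color" (384x512x3 uint8, red, green, blue), "range_z" (384x512 float32, m along the optical axis (not along the pixel's ray), 0 where there is no reading), "intrinsics" (3x3 intrinsics, pixels), "extrinsics" (4x4, takes a point from camera to world coordinates); the wrist camera has in their place "hand_eye" (4x4, takes a point from camera to tool coordinates, whose origin is the TCP and whose axes are the flange's). Camera axes: x right, y down, z forward; pixel columns grow to the right and rows downward; lengths in m; the calibration is good to about 2 mm. A picture is of the moment at which its call begins: read the wrist's pose just before it.
- close_job(): hands the job in; it is judged then, once.
The state is a dict: "clock": time; "joint_pos": joint angles; "qvel": joint speeds; "effort": joint torques, N m; "eef_pos": TCP position; "ee_rot": TCP orientation; "contact_force": force on the tool from outside, world axes, zero at the start; "torque": the same for the moment, N m; "opening": opening from 0.0 (shut) to 1.0 (fully open); "grasp_force": force on a finger pad.
Only numpy, scipy, OpenCV 4.12 (cv2) and the standard library are available. Lean on these libraries where they do the work, as an engineer would, in place of code of your own. Each camera call takes 0.05 s, during which the arm holds its last target. There are 200 camera calls.

## Working session

There is one attempt and no reset: what is moved stays moved. The work goes in short steps, Python scripts to look and compute and a tool call to move; the robot and the scene stay as the last step left them, time stands still between calls to the robot, and variables do not carry over. Pictures are saved under pics/ and viewed, at most 13 in all, crops included, and the job is handed in when it is done.

Besides the shell and the picture viewer there is one more tool, called after "Request:" as name([rows], argument=value, ...), one row to a line, values as JSON. apply_moves: Moves the arm, as the interface text tells. Its arguments: {"type":"object","properties":{"motion":{"type":"array"},"newtons":{"type":"number"}},"required":["motion"]}

```bash
ls; mkdir -p pics; cat > h.py <<'E'
import numpy as np, cv2
from rig import ctrl, optics
from scipy.spatial.transform import Rotation as R
def snap(n):
    o=ctrl.observe(); s=optics.snapshot(n)
    if n=='wrist':
        T=np.eye(4);T[:3,:3]=R.from_rotvec(o['ee_rot']).as_matrix();T[:3,3]=o['eef_pos'];s['extrinsics']=T@s['hand_eye']
    np.savez('last_%s.npz'%n,**s); return s
def cloud(s):
    z=s['range_z'];K=s['intrinsics'];v,u=np.mgrid[:z.shape[0],:z.shape[1]]
    p=np.stack([(u-K[0,2])*z/K[0,0],(v-K[1,2])*z/K[1,1],z],-1)
    w=p@s['extrinsics'][:3,:3].T+s['extrinsics'][:3,3]; w[z==0]=np.nan; return w
def proj(s,P):
    T=np.linalg.inv(s['extrinsics']);c=np.atleast_2d(P)@T[:3,:3].T+T[:3,3];q=c@s['intrinsics'].T;return q[:,:2]/q[:,2:]
def save(img,name,box=None,k=1):
    if box: u0,v0,u1,v1=box; img=img[v0:v1,u0:u1]
    cv2.imwrite('pics/'+name,cv2.resize(img[:,:,::-1],None,fx=k,fy=k,interpolation=cv2.INTER_CUBIC))
E
python3 - <<'E'
from h import *
o=ctrl.observe();print({k:np.round(v,3) for k,v in o.items()})
a=snap('scene');b=snap('top')
save(a['color'],'scene.png',k=1.5);save(b['color'],'top.png',k=1.5)
for s in(a,b):print(s['extrinsics'].round(3))
E
```

```text
pics
{'clock': np.float64(0.0), 'joint_pos': array([ 1.231,  0.354,  1.634, -0.   ,  1.155, -0.002]), 'qvel': array([-0.   , -0.001, -0.   ,  0.001,  0.   ,  0.001]), 'effort': array([ 0.0000e+00, -5.9384e+01, -3.3421e+01,  7.0000e-02,  2.4000e-02,
       -0.0000e+00]), 'eef_pos': array([0.207, 0.589, 0.231]), 'ee_rot': array([-5.280e-01, -3.097e+00,  2.000e-03]), 'contact_force': array([ 0.62 , -0.85 ,  0.041]), 'torque': array([0.009, 0.025, 0.011]), 'grasp_force': np.float64(0.0), 'opening': np.float64(1.0)}
[[ 0.794  0.481 -0.371  0.958]
 [ 0.607 -0.627  0.488 -0.557]
 [ 0.003 -0.613 -0.79   1.065]
 [ 0.     0.     0.     1.   ]]
[[ 0.051 -0.967  0.249  0.235]
 [-0.999 -0.048  0.017  0.043]
 [-0.005 -0.25  -0.968  1.192]
 [ 0.     0.     0.     1.   ]]
```

View pics/top.png

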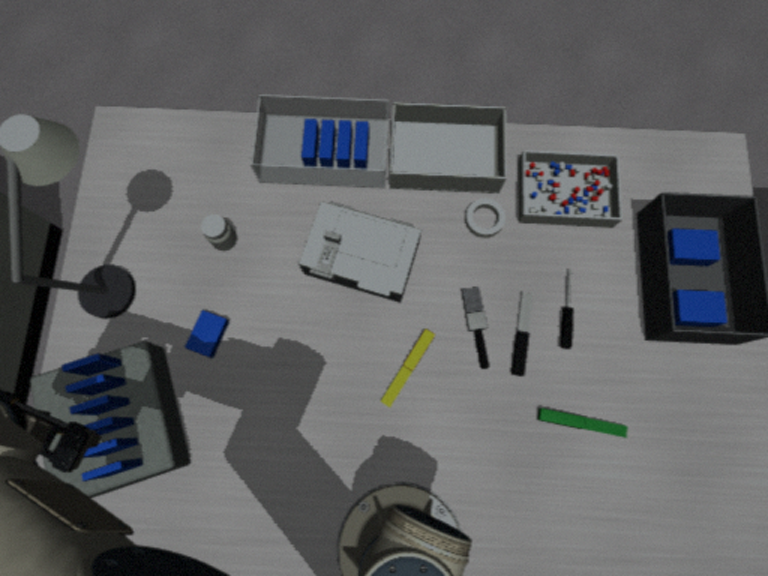

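View pics/scene.png

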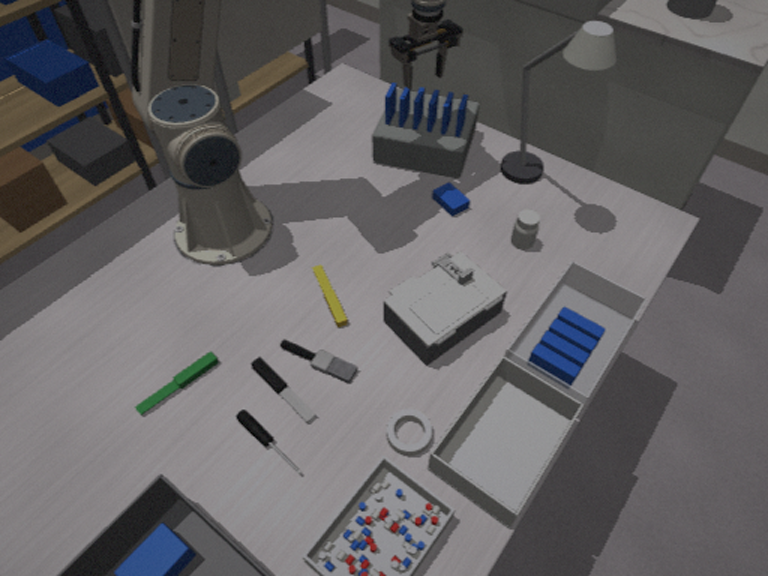

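Top view (768-wide): candidates for the blade are the brush (475,327), black-handled flat tool (521,335), screwdriver (567,310), yellow (408,367) and green (582,421) look-alikes. The black one with a flat blade at (521,335) fits the description. The case is at (362,250), with the hasp at (328,255) and the lip on its front edge near (355,288).

```bash
python3 - <<'E'
from h import *
b=dict(np.load('last_top.npz'));a=dict(np.load('last_scene.npz'))
i1=cv2.resize(b['color'][125:205,195:285],None,fx=4.2,fy=4.2,interpolation=cv2.INTER_CUBIC)
i2=cv2.resize(b['color'][185:260,300:390],None,fx=4.2,fy=4.2,interpolation=cv2.INTER_CUBIC)
i3=cv2.resize(a['color'][165:245,250:340],None,fx=4.2,fy=4.2,interpolation=cv2.INTER_CUBIC)
c=np.zeros((651,756,3),np.uint8);c[:336,:378]=i1;c[:315,378:]=i2;c[336:,:378]=i3[:315]
save(c,'crop.png',k=.92)
w=cloud(b)
# case: lid points
m=(w[...,2]>.07)&(w[...,2]<.095)&(w[...,0]>.35)&(w[...,0]<.8)&(abs(w[...,1])<.35)
m=cv2.morphologyEx(m.astype(np.uint8),cv2.MORPH_OPEN,np.ones((3,3)))
n,l,st,ce=cv2.connectedComponentsWithStats(m)
for k in range(1,n):
  if st[k,4]>200:
    p=w[l==k];r=cv2.minAreaRect((p[:,:2]*1000).astype(np.float32));print(st[k],r,cv2.boxPoints(r).round(),np.median(p[:,2]))
# dark handle/ blade
for nm,(u0,v0,u1,v1) in dict(blade=(335,190,358,252)).items():
  sub=w[v0:v1,u0:u1];mm=sub[...,2]>.006;p=sub[mm]
  r=cv2.minAreaRect((p[:,:2]*1000).astype(np.float32));print(r,cv2.boxPoints(r).round())
  q=p[p[:,2]>.0175];print(len(q),q[:,2].mean(),cv2.minAreaRect((q[:,:2]*1000).astype(np.float32)))
print('table',np.nanmedian(w[165:185,330:345,2]))
E
```

```text
[ 200  135   81   62 3318] ((607.1324462890625, 115.63230895996094), (230.32110595703125, 170.45062255859375), 75.99311828613281) [[497.  25.]
 [662. -17.]
 [718. 207.]
 [552. 248.]] 0.08560961003302114
((459.43499755859375, -246.5677490234375), (62.549983978271484, 199.90782165527344), 87.70230102539062) [[ 358. -274.]
 [ 558. -282.]
 [ 561. -219.]
 [ 361. -211.]]
250 0.022815555844032696 ((450.3125, -246.88473510742188), (26.488801956176758, 180.40274047851562), 83.0431900024414)
table 0.0014687310066876513
```

View pics/crop.png

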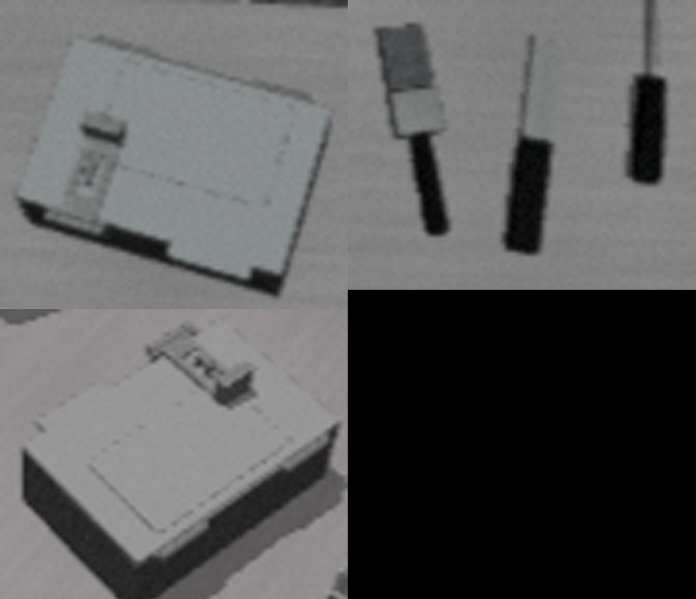

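```bash
cat >> h.py <<'E'
def plan(P,yaw_x,clear=None):
    """shift in tool axes (mm) and turn about tool z (deg) to bring TCP to P with tool x at yaw_x deg (tool down)"""
    o=ctrl.observe();M=R.from_rotvec(o['ee_rot']).as_matrix()
    t=np.radians(yaw_x);X=np.array([np.cos(t),np.sin(t),0]);Z=np.array([0,0,-1.]);G=np.c_[X,np.cross(Z,X),Z]
    print('t',o['clock'].round(2),'pos',np.round(o['eef_pos'],4),'shift now-axes mm',(M.T@(np.array(P)-o['eef_pos'])*1000).round(1),'shift goal-axes',(G.T@(np.array(P)-o['eef_pos'])*1000).round(1),'turn deg',np.degrees(R.from_matrix(M.T@G).as_rotvec()).round(2))
E
python3 - <<'E'
from h import *
plan([.5,.10,.36],166)
s=snap('wrist');print(s['hand_eye'].round(3),s['intrinsics'].round(1))
E
```

```text
Traceback (most recent call last):
  File "h.py", line 22, in plan
    print('t',o['clock'].round(2),'pos',np.round(o['eef_pos'],4),'shift now-axes mm',(M.T@(np.array(P)-o['eef_pos'])*1000).round(1),'shift goal-axes',(G.T@(np.array(P)-o['eef_pos'])*1000).round(1),'turn deg',np.degrees(R.from_matrix(M.T@G).as_rotvec()).round(2))
              ^^^^^^^^^^^^^^^^
AttributeError: 'float' object has no attribute 'round'
```

```bash
sed -i "s/o\['clock'\].round(2)/round(o['clock'],2)/" h.py
python3 - <<'E'
from h import *
plan([.5,.10,.36],166)
s=snap('wrist');print(s['hand_eye'].round(3),s['intrinsics'].round(1))
E
```

```text
t 0.1 pos [0.207  0.5893 0.231 ] shift now-axes mm [-438.6 -364.7 -128.6] shift goal-axes [-402.7 -403.9 -129. ] turn deg [-0.07 -0.   -5.36]
[[ 0.001 -0.964 -0.266  0.074]
 [ 1.     0.     0.001 -0.   ]
 [-0.    -0.266  0.964 -0.153]
 [ 0.     0.     0.     1.   ]] [[320.6   0.  252. ]
 [  0.  320.6 191.7]
 [  0.    0.    1. ]]
```

Request:
apply_moves([
  [1,0,0,-60,0,0,-5.36],
  [1,0,-20,-60,0,0,0],
  [1,-40,-40,-9,0,0,0],
  [1,-46,-46,0,0,0,0],
  [1,-46,-46,0,0,0,0],
  [1,-46,-46,0,0,0,0],
  [1,-46,-46,0,0,0,0],
  [1,-46,-46,0,0,0,0],
  [1,-46,-46,0,0,0,0],
  [1,-46,-46,0,0,0,0],
  [1,-41,-22,0,0,0,0],
  [1,0,0,0,0,0,0],
  [1,0,0,0,0,0,0],
])

```text
clock: 1.78
eef_pos: [0.4908, 0.116, 0.3595]
ee_rot: [-0.384, -3.117, -0.0]
contact_force: [0.5, 1.0, -0.2]
opening: 0.999
grasp_force: 0.0
```

```bash
python3 - <<'E'
from h import *
plan([.5,.10,.36],166)
s=snap('wrist');save(s['color'],'w1.png',k=1.5)
E
```

```text
t 1.77 pos [0.4908 0.116  0.3595] shift now-axes mm [-12.8 -13.2  -0.5] shift goal-axes [-12.8 -13.3  -0.5] turn deg [-0.01 -0.06 -0.03]
```

View pics/w1.png

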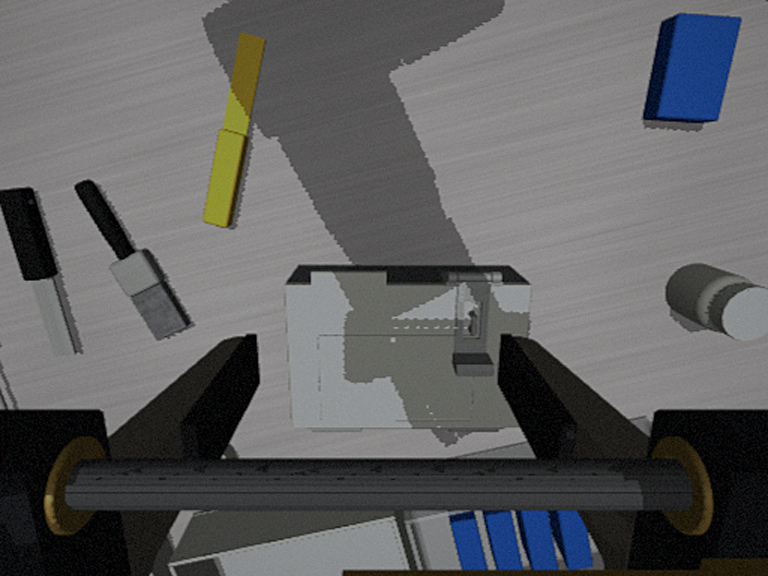

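Wrist view: case lid corners at about (287,284), (530,288), (293,428); lip (310–386, 271); hasp tab top (454–491, 352–366); blade with black handle at left (20–50,190–275).

```bash
cat >> h.py <<'E'
def ray(s,uv,z):
    K=s['intrinsics'];T=s['extrinsics'];d=T[:3,:3]@np.linalg.solve(K,[uv[0],uv[1],1.]);return T[:3,3]+d*(z-T[2,3])/d[2]
E
python3 - <<'E'
from h import *
s=dict(np.load('last_wrist.npz'))
save(s['color'],'w1c.png',(185,170,365,292),4.4)
for n,u,v,z in [('FL',287,284,.083),('FR',530,288,.083),('BL',293,428,.083),('lipL',310,271,.083),('lipR',386,271,.083),('tabL',454,353,.1135),('tabR',491,353,.1135)]:
    print(n,ray(s,(u/1.5,v/1.5),z).round(4))
w=cloud(s)
for v in (238,242):print([tuple((w[v,u]*1000).round(0)) for u in range(300,334,4)])
E
```

```text
FL [0.5102 0.024  0.083 ]
FR [0.5683 0.2413 0.083 ]
BL [ 0.6554 -0.0137  0.083 ]
lipL [0.5035 0.0481 0.083 ]
lipR [0.5204 0.1157 0.083 ]
tabL [0.601  0.158  0.1135]
tabR [0.609  0.1901 0.1135]
[(np.float64(617.0), np.float64(155.0), np.float64(84.0)), (np.float64(612.0), np.float64(160.0), np.float64(98.0)), (np.float64(614.0), np.float64(165.0), np.float64(98.0)), (np.float64(615.0), np.float64(171.0), np.float64(99.0)), (np.float64(616.0), np.float64(176.0), np.float64(99.0)), (np.float64(617.0), np.float64(182.0), np.float64(99.0)), (np.float64(619.0), np.float64(187.0), np.float64(97.0)), (np.float64(628.0), np.float64(195.0), np.float64(83.0)), (np.float64(629.0), np.float64(200.0), np.float64(82.0))]
[(np.float64(623.0), np.float64(154.0), np.float64(84.0)), (np.float64(614.0), np.float64(158.0), np.float64(108.0)), (np.float64(613.0), np.float64(163.0), np.float64(112.0)), (np.float64(614.0), np.float64(168.0), np.float64(112.0)), (np.float64(616.0), np.float64(174.0), np.float64(112.0)), (np.float64(617.0), np.float64(179.0), np.float64(112.0)), (np.float64(618.0), np.float64(184.0), np.float64(112.0)), (np.float64(619.0), np.float64(189.0), np.float64(113.0)), (np.float64(636.0), np.float64(199.0), np.float64(82.0))]
```

View pics/w1c.png

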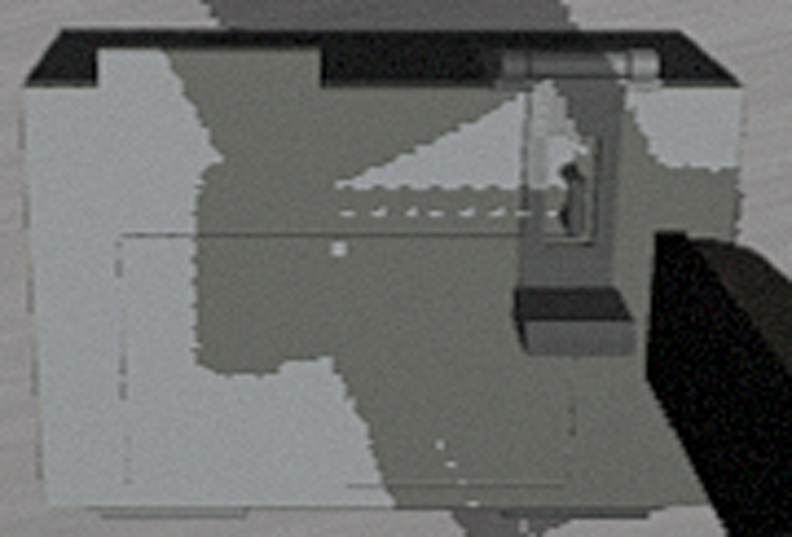

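```bash
python3 - <<'E'
from h import *
s=dict(np.load('last_wrist.npz'))
P={}
for n,u,v,z in [('FL',25,88,.083),('FR',742,88,.083),('BL',48,508,.083),('lipL',98,50,.083),('lipR',320,50,.083),('tFL',522,320,.1135),('tFR',632,320,.1135),('tBR',635,354,.1135),('tBL',528,354,.1135)]:
    P[n]=ray(s,(185+u/4.4-.5,170+v/4.4-.5),z); print(n,P[n].round(4))
d=P['FR']-P['FL'];print('width',np.linalg.norm(d),'yaw',np.degrees(np.arctan2(-d[0],d[1])),'depth',np.linalg.norm(P['BL']-P['FL']))
yaw=np.arctan2(-d[0],d[1]);X=np.array([np.cos(yaw),np.sin(yaw),0]);Y=np.array([-X[1],X[0],0])
c=(P['FL']+P['FR'])/2+.075*X;print('centre',c)
for n in P:print(n,'case',(P[n]-c)@X,(P[n]-c)@Y)
E
```

```text
FL [0.51   0.0224 0.083 ]
FR [0.5647 0.2416 0.083 ]
BL [ 0.6548 -0.0134  0.083 ]
lipL [0.5038 0.0482 0.083 ]
lipR [0.5206 0.1155 0.083 ]
tFL [0.611  0.1566 0.1135]
tFR [0.6191 0.1893 0.1135]
tBR [0.6306 0.1882 0.1135]
tBL [0.6226 0.1561 0.1135]
width 0.22587501429560813 yaw -14.00535193853116 depth 0.14912621523013322
centre [0.61015053 0.11385111 0.083     ]
FL case -0.07499999999999997 -0.11293750714780404
FR case -0.07499999999999996 0.1129375071478041
BL case 0.07412594847680717 -0.11265544375655405
lipL case -0.08729964211204694 -0.08948598389144427
lipR case -0.08730041359006376 -0.020069707939085822
tFL case -0.009557794872496028 0.041692750879232486
tFR case -0.009555381339785075 0.07540890897198113
tBR case 0.0018201662913395304 0.07705193984057912
tBL case 0.0018174368406102745 0.04402649495685483
```

Request:
apply_moves([
  [1,-28,22,20,0,0,0],
  [1,-28,22,20,0,0,0],
  [1,-28,22,20,0,0,0],
  [1,-28,20,20,0,0,0],
  [1,0,0,40,0,0,0],
  [1,0,0,40,0,0,0],
  [1,0,0,30,0,0,0],
  [1,0,0,20,0,0,0],
  [1,0,0,0,0,0,0],
  [1,0,0,0,0,0,0],
])

```text
clock: 3.08
eef_pos: [0.6214, 0.1727, 0.1512]
ee_rot: [0.382, 3.117, 0.001]
contact_force: [0.7, -0.6, 0.5]
opening: 0.998
grasp_force: 0.0
```

```bash
python3 - <<'E'
from h import *
plan([.6207,.1725,.108],166)
E
```

```text
t 3.08 pos [0.6214 0.1727 0.1512] shift now-axes mm [ 0.7 -0.4 43.2] shift goal-axes [ 0.6 -0.4 43.2] turn deg [0.05 0.09 0.04]
```

Request:
apply_moves([
  [1,0,0,22,0,0,0],
  [1,0,0,15,0,0,0],
  [1,0,0,6,0,0,0],
  [0.2,0,0,0,0,0,0],
  [0.2,0,0,0,0,0,0],
  [0.2,0,0,0,0,0,0],
  [0.2,0,0,0,0,0,0],
  [0.2,0,0,0,0,0,0],
  [0.2,0,0,0,0,0,0],
], newtons=10)

```text
clock: 4.2
eef_pos: [0.6211, 0.1728, 0.107]
ee_rot: [0.383, 3.117, 0.002]
contact_force: [1.5, 18.2, -1.0]
opening: 0.371
grasp_force: 9.0
```

Request:
apply_moves([
  [0.2,0,1,0,0,0,0],
  [0.2,2.6,0,-6.8,0,0,0],
  [0.2,2.7,0,-6.7,0,0,0],
  [0.2,7.6,0,-12.4,0,0,0],
  [0.2,9.6,0,-10.9,0,0,0],
  [0.2,0,0,0,0,0,0],
])

```text
clock: 4.95
eef_pos: [0.5991, 0.1789, 0.1453]
ee_rot: [0.382, 3.117, 0.001]
contact_force: [3.0, 0.4, 3.4]
opening: 0.37
grasp_force: 10.0
```

Request:
apply_moves([
  [0.2,11.4,0,-9.1,0,0,0],
  [0.2,12.8,0,-7,0,0,0],
  [0.2,13.8,0,-4.6,0,0,0],
  [0.2,14.4,0,-2.2,0,0,0],
  [0.2,14.5,0,0.4,0,0,0],
  [0.2,14.3,0,2.9,0,0,0],
  [0.2,13.5,0,5.3,0,0,0],
  [0.2,12.4,0,7.6,0,0,0],
  [0.2,10.9,0,9.6,0,0,0],
  [0.2,9.1,0,11.4,0,0,0],
  [0.2,0,0,0,0,0,0],
])

```text
clock: 6.32
eef_pos: [0.4736, 0.2101, 0.1282]
ee_rot: [-0.382, -3.115, -0.001]
contact_force: [-1.5, 8.7, 0.9]
opening: 0.375
grasp_force: 10.0
```

```bash
python3 - <<'E'
from h import *
s=snap('scene');w=snap('wrist')
i=cv2.resize(s['color'][130:250,230:350],(500,500));j=cv2.resize(w['color'],(667,500))[:,200:]
save(np.hstack([i,j])[:, :960],'h1.png',k=.8)
E
```

```text
(no output)
```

View pics/h1.png

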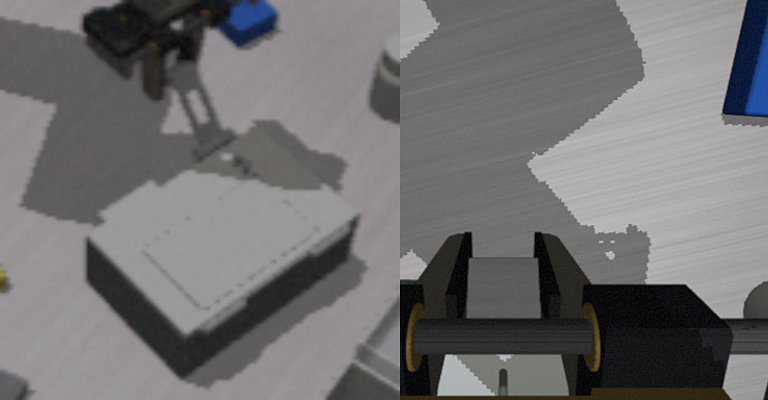

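Hasp is at about 130°, tab still pinched at the front side; carrying on and releasing it.

Request:
apply_moves([
  [0.2,7,0,12.8,0,0,0],
  [0.2,4.6,0,13.8,0,0,0],
  [0.2,2.2,0,14.4,0,0,0],
  [0.2,-0.4,0,14,0,0,0],
  [0.2,0,0,0,0,0,0],
  [1,0,0,0,0,0,0],
  [1,0,0,0,0,0,0],
  [1,0,0,0,0,0,0],
  [1,0,0,0,0,0,0],
  [1,0,0,-30,0,0,0],
  [1,0,0,-50,0,0,0],
  [1,0,0,-50,0,0,0],
  [1,0,0,-50,0,0,0],
  [1,0,-25,-47,0,0,0],
  [1,-8,-50,0,0,0,0],
  [1,-8,-50,0,0,0,0],
  [1,-8,-50,0,0,0,0],
  [1,-8,-50,0,0,0,0],
  [1,0,-50,0,0,0,0],
  [1,0,-50,0,0,0,0],
])

```text
clock: 8.93
eef_pos: [0.4146, -0.1121, 0.3015]
ee_rot: [0.383, 3.118, -0.0]
contact_force: [0.2, 0.1, -0.0]
opening: 1.0
grasp_force: 0.0
```

Request:
apply_moves([
  [1,0,-50,0,0,0,0],
  [1,0,-50,0,0,0,0],
  [1,0,-34,0,0,0,0],
  [1,0,0,0,0,0,0],
  [1,0,0,0,0,0,0],
])

```text
clock: 9.55
eef_pos: [0.3828, -0.2401, 0.3013]
ee_rot: [-0.384, -3.118, -0.001]
contact_force: [0.8, -0.1, 1.2]
opening: 1.001
grasp_force: 0.0
```

```bash
python3 - <<'E'
from h import *
plan([.4,-.24,.15],166)
s=snap('wrist');t=snap('scene')
save(np.hstack([cv2.resize(s['color'][0:300],None,fx=1.1,fy=1.1),cv2.resize(t['color'][140:250,250:340],(220,330))]),'w2.png')
g=s['color'].max(2); z=cloud(s)
m=((g<70)&(z[...,2]>.012)&(z[...,2]<.03)).astype(np.uint8);m=cv2.morphologyEx(m,cv2.MORPH_OPEN,np.ones((5,5)))
n,l,st,ce=cv2.connectedComponentsWithStats(m)
for k in range(1,n):
  if st[k,4]>150:
    p=z[l==k];print(st[k],ce[k].round(),p.mean(0).round(3));r=cv2.minAreaRect((p[:,:2]*1000).astype(np.float32));print(r,np.percentile(p[:,2],[10,50,90]))
E
```

```text
t 9.55 pos [ 0.3828 -0.2401  0.3013] shift now-axes mm [-16.7   4.2 151.3] shift goal-axes [-16.7   4.3 151.3] turn deg [ 0.03 -0.02 -0.03]
[298 137  33  58 764] [314. 165.] [ 0.412 -0.159  0.017]
((413.322509765625, -158.6136016845703), (86.50615692138672, 18.15217399597168), 11.1578369140625) [0.01477598 0.01777787 0.01953691]
[ 243  142   24   67 1191] [255. 175.] [ 0.405 -0.242  0.021]
((408.086669921875, -242.66477966308594), (25.005970001220703, 97.1896743774414), 82.4381332397461) [0.02005905 0.0212983  0.02239027]
[438 200  19  73 555] [447. 236.] [0.562 0.008 0.021]
((565.1383056640625, 7.586515426635742), (7.257039546966553, 116.00895690917969), 73.32612609863281) [0.01422623 0.0208877  0.02759551]
[184 202  27  60 967] [197. 231.] [ 0.465 -0.342  0.022]
((468.167236328125, -343.7789001464844), (24.82308006286621, 90.0971450805664), 85.1676025390625) [0.01772591 0.02285882 0.02506923]
[325 212  24  18 218] [337. 220.] [ 0.5   -0.143  0.017]
((500.2669982910156, -141.98126220703125), (17.662689208984375, 37.49022674560547), 14.057686805725098) [0.015741   0.01689689 0.01803205]
[ 77 249  14  21 173] [ 83. 259.] [ 0.468 -0.52   0.021]
((468.2742919921875, -519.407958984375), (35.97393035888672, 7.2350287437438965), 9.52123737335205) [0.01413338 0.02051274 0.02750718]
[118 343  22  41 294] [128. 364.] [ 0.663 -0.52   0.021]
((664.301025390625, -519.76513671875), (88.51032257080078, 2.5654306411743164), 0.320738285779953) [0.01376765 0.02095208 0.02768742]
```

View pics/w2.png

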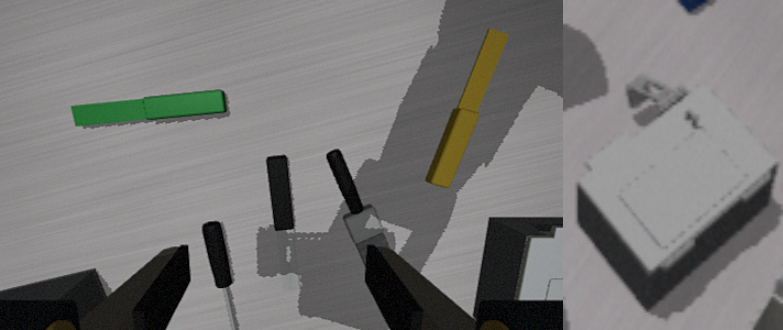

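Hasp now lies out to the front (right inset ~ (650,90)). Blade handle is at about (280,192), between the screwdriver (217,255) and brush (345,180); measured 97×25 mm at height 21 mm, which matches.

```bash
python3 - <<'E'
from h import *
plan([.4412,-.2471,.020],172.4)
E
```

```text
t 9.65 pos [ 0.3831 -0.2397  0.3014] shift now-axes mm [-58.2   6.7 281.4] shift goal-axes [-58.6   0.3 281.4] turn deg [ 0.02 -0.   -6.34]
```

Request:
apply_moves([
  [0.6,0,0,30,0,0,-6.3],
  [0.6,-20,0,40,0,0,0],
  [0.6,-20,0,40,0,0,0],
  [0.6,-18.6,0,40,0,0,0],
  [0.6,0,0,40,0,0,0],
  [0.6,0,0,30,0,0,0],
  [0.6,0,0,0,0,0,0],
  [0.6,0,0,0,0,0,0],
])

```text
clock: 10.65
eef_pos: [0.4418, -0.2482, 0.0824]
ee_rot: [0.209, 3.134, -0.001]
contact_force: [0.6, -0.4, 0.9]
opening: 0.603
grasp_force: 0.0
```

```bash
python3 - <<'E'
from h import *
plan([.4412,-.2471,.020],172.4)
s=snap('wrist');save(s['color'],'w3.png',(100,80,420,384),1.9)
E
```

```text
t 10.65 pos [ 0.4418 -0.2482  0.0824] shift now-axes mm [ 0.8  1.1 62.4] shift goal-axes [ 0.8  1.  62.4] turn deg [-0.02  0.06 -0.04]
```

View pics/w3.png

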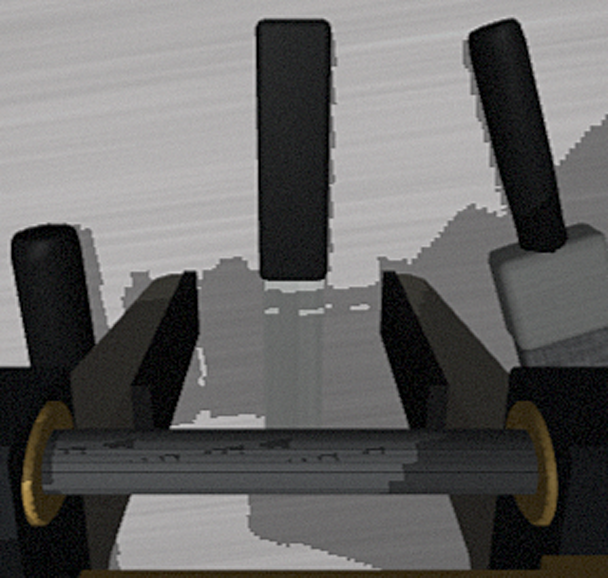

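Handle is centred and parallel between the fingers; junction at about (294,280).

```bash
python3 - <<'E'
from h import *
s=dict(np.load('last_wrist.npz'))
for u,v in((294,280),(294,21)):
  p=ray(s,(100+u/1.9-.5,80+v/1.9-.5),.022);o=ctrl.observe();M=R.from_rotvec(o['ee_rot']).as_matrix();print(p.round(4),(M.T@(p-o['eef_pos'])*1000).round(1))
E
```

```text
[ 0.4529 -0.2488  0.022 ] [-10.7   1.3  60.8]
[ 0.3612 -0.2367  0.022 ] [81.8  1.  60.6]
```

Request:
apply_moves([
  [0.6,0,1,20,0,0,0],
  [0.6,0,0,20,0,0,0],
  [0.6,0,0,12,0,0,0],
  [0.6,0,0,9,0,0,0],
  [0.6,0,0,0,0,0,0],
])

```text
clock: 11.32
eef_pos: [0.4411, -0.2474, 0.0204]
ee_rot: [-0.211, -3.134, -0.0]
contact_force: [-0.8, -0.2, -0.3]
opening: 0.601
grasp_force: 0.0
```

Request:
apply_moves([
  [0,0,0,0,0,0,0],
  [0,0,0,0,0,0,0],
  [0,0,0,0,0,0,0],
  [0,0,0,0,0,0,0],
  [0,0,0,-20,0,0,0],
  [0,0,0,-40,0,0,0],
  [0,0,0,-40,0,0,0],
  [0,0,0,0,0,0,0],
], newtons=60)

```text
clock: 12.32
eef_pos: [0.4428, -0.2484, 0.1229]
ee_rot: [0.211, 3.13, -0.004]
contact_force: [-0.5, -0.6, -1.2]
opening: 0.282
grasp_force: 60.0
```

```bash
python3 - <<'E'
from h import *
plan([.4051,.1078,.15],166)
E
```

```text
t 12.32 pos [ 0.4428 -0.2484  0.1229] shift now-axes mm [ 85.  347.9 -28.2] shift goal-axes [122.8 336.5 -27.1] turn deg [-0.1   0.29  6.3 ]
```

Request:
apply_moves([
  [0,0,0,-27,0,0,6.3],
  [0,15,40,0,0,0,0],
  [0,15,42,0,0,0,0],
  [0,15,42,0,0,0,0],
  [0,15,42,0,0,0,0],
  [0,15,42,0,0,0,0],
  [0,15,42,0,0,0,0],
  [0,15,42,0,0,0,0],
  [0,18,44,0,0,0,0],
  [0,0,0,0,0,0,0],
  [0,0,0,0,0,0,0],
])

```text
clock: 13.7
eef_pos: [0.4024, 0.108, 0.1465]
ee_rot: [-0.381, -3.117, 0.001]
contact_force: [0.8, 0.1, -1.1]
opening: 0.278
grasp_force: 60.0
```

```bash
python3 - <<'E'
from h import *
plan([.4051,.1078,.0770],166)
s=snap('wrist');t=snap('scene')
save(np.hstack([cv2.resize(s['color'][60:384,60:452],(480,397)),cv2.resize(t['color'][130:250,220:340],(320,397))]),'w4.png')
w=cloud(t)
E
```

```text
t 13.7 pos [0.4024 0.108  0.1465] shift now-axes mm [-2.8  0.5 69.5] shift goal-axes [-2.7  0.4 69.5] turn deg [-0.06 -0.08  0.08]
```

View pics/w4.png

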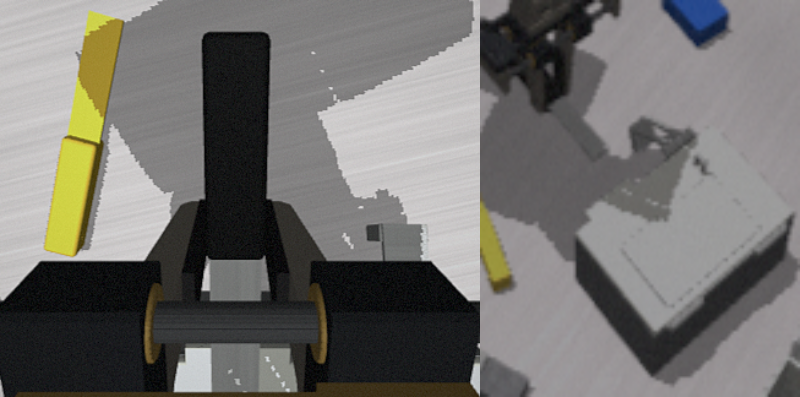

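Blade is held straight (handle from (205,35) to (268,258)); hasp is out at the front at (400,245). Checking the blade's pitch and tip with depth.

```bash
python3 - <<'E'
from h import *
o=ctrl.observe();M=R.from_rotvec(o['ee_rot']).as_matrix();tt=lambda p:(p-o['eef_pos'])@M*1000
s=dict(np.load('last_wrist.npz'));w=tt(cloud(s)[90:250,60+175:60+212].reshape(-1,3))
k=(abs(w[:,2]-0)<12)&(w[:,0]>15)&(abs(w[:,1])<10);q=w[k];A=np.c_[q[:,:2],np.ones(len(q))];print('top face z=ax+by+c',np.linalg.lstsq(A,q[:,2],rcond=None)[0].round(4),q.min(0).round(1),q.max(0).round(1))
t=dict(np.load('last_scene.npz'));w=tt(cloud(t)[155:182,240:272].reshape(-1,3));w=w[(abs(w[:,2]-10)<15)&(abs(w[:,1])<20)&(w[:,0]<-20)]
print(len(w),np.percentile(w,[2,50,98],axis=0).round(1));b=w[abs(w[:,1])<14];print(np.polyfit(b[:,0],b[:,2],1),np.polyfit(b[:,0],b[:,1],1))
E
```

```text
top face z=ax+by+c [-0.0008 -0.0027 -0.4982] [15.  -8.7 -3.1] [80.1  9.6  1.8]
149 [[-102.2  -11.7    3.5]
 [ -62.8    0.2    7.3]
 [ -22.3   11.5   11. ]]
[-1.41766906e-04  7.37057706e+00] [0.02497114 1.36751146]
```

Request:
apply_moves([
  [0,-2.5,0.4,25,0,0,0],
  [0,0,0,25,0,0,0],
  [0,0,0,19,0,0,0],
  [0,0,0,0,0,0,0],
  [0,0,0,0,0,0,0],
])

```text
clock: 14.42
eef_pos: [0.406, 0.1076, 0.0788]
ee_rot: [0.385, 3.118, 0.0]
contact_force: [1.0, -0.5, -1.3]
opening: 0.275
grasp_force: 60.0
```

```bash
python3 - <<'E'
from h import *
plan([.4051,.1078,.0775],166)
E
```

```text
t 14.43 pos [0.406  0.1076 0.0788] shift now-axes mm [ 0.9 -0.   1.3] shift goal-axes [ 0.9 -0.   1.3] turn deg [ 0.01  0.02 -0.06]
```

Request:
apply_moves([
  [0,-6,0,1.5,0,0,0],
  [0,-8,0,0,0,0,0],
  [0,-8,0,0,0,0,0],
  [0,-8,0,0,0,0,0],
  [0,0,0,0,0,0,0],
])

```text
clock: 15.05
eef_pos: [0.4355, 0.1008, 0.0769]
ee_rot: [0.383, 3.118, 0.0]
contact_force: [0.0, 0.5, -1.7]
opening: 0.276
grasp_force: 60.0
```

Request:
apply_moves([
  [0,-8,0,0,0,0,0],
  [0,-8,0,0,0,0,0],
  [0,-4,0,0,0,0,0],
  [0,0,0,-4,0,0,0],
  [0,0,0,-4,0,0,0],
  [0,0,0,0,0,0,0],
])

```text
clock: 15.8
eef_pos: [0.4539, 0.096, 0.0852]
ee_rot: [0.383, 3.118, 0.0]
contact_force: [0.2, -1.1, -2.8]
opening: 0.279
grasp_force: 60.0
```

Request:
apply_moves([
  [0,-0.4,0,-6.2,0,0,0],
  [0,-0.5,0,-6.3,0,0,0],
  [0,-1.1,0,-6.2,0,0,0],
  [0,-1.1,0,-6.2,0,0,0],
  [0,-3.5,0,-12.1,0,0,0],
  [0,-4.7,0,-11.7,0,0,0],
  [0,-5.9,0,-11.1,0,0,0],
  [0,0,0,0,0,0,0],
])

```text
clock: 16.8
eef_pos: [0.4725, 0.0919, 0.146]
ee_rot: [0.383, 3.115, 0.001]
contact_force: [0.0, -0.1, -0.9]
opening: 0.28
grasp_force: 60.0
```

```bash
cat > lid.py <<'E'
from h import *
o=ctrl.observe();M=R.from_rotvec(o['ee_rot']).as_matrix();tt=lambda p:(p-o['eef_pos'])@M*1000
s=snap('wrist');w=tt(cloud(s)[60:260,60+160:60+230].reshape(-1,3))
k=(abs(w[:,2]-0)<25)&(w[:,0]>15)&(w[:,0]<85)&(abs(w[:,1])<10);q=w[k];A=np.c_[q[:,:2],np.ones(len(q))];print('handle top',np.linalg.lstsq(A,q[:,2],rcond=None)[0].round(4))
X=np.array([.9703,-.2419,0]);Y=np.array([.2419,.9703,0]);c=np.array([.6095,.1135,0])
for n in('scene','top'):
    t=snap(n);w=(cloud(t).reshape(-1,3)-c);x=w@X;y=w@Y;z=w[:,2]
    k=(x>-.09)&(x<.14)&(y>.0)&(y<.11)&(z>.088)&(z<.26)&(np.abs(y-.06)<.045);a=np.degrees(np.arctan2(z[k]-.075,.075-x[k]));print(n,k.sum(),'lid deg',np.percentile(a,[10,50,90]).round(1))
print('tcp case',((o['eef_pos']-c)@X).round(4),((o['eef_pos']-c)@Y).round(4))
E
python3 lid.py
```

```text
handle top [ 2.300e-03  4.000e-04 -9.317e-01]
scene 1032 lid deg [35.8 39.2 53.3]
top 188 lid deg [42.1 51.8 71.4]
tcp case -0.1277 -0.0541
```

Request:
apply_moves([
  [0,-7,0,-10.4,0,0,0],
  [0,-8.1,0,-9.6,0,0,0],
  [0,-9,0,-8.7,0,0,0],
  [0,-9.9,0,-7.7,0,0,0],
  [0,-10.7,0,-6.7,0,0,0],
  [0,-11.3,0,-5.6,0,0,0],
  [0,-11.8,0,-4.3,0,0,0],
  [0,-12.2,0,-3,0,0,0],
  [0,0,0,0,0,0,0],
  [0,0,0,0,0,0,0],
])

```text
clock: 18.2
eef_pos: [0.5485, 0.0725, 0.2006]
ee_rot: [0.383, 3.118, 0.0]
contact_force: [0.2, 0.7, -2.2]
opening: 0.279
grasp_force: 60.0
```

```bash
python3 lid.py; python3 - <<'E'
from h import *
t=dict(np.load('last_scene.npz'));p=dict(np.load('last_wrist.npz'))
save(np.hstack([cv2.resize(t['color'][110:250,220:360],(400,400)),cv2.resize(p['color'],(400,300))[:, :].repeat(1,0) if 0 else cv2.copyMakeBorder(cv2.resize(p['color'],(400,300)),0,100,0,0,cv2.BORDER_CONSTANT)]),'l1.png')
E
```

```text
handle top [ 2.700e-03 -1.000e-04 -9.368e-01]
scene 720 lid deg [82.7 85.7 96.3]
top 60 lid deg [ 5.  80.8 82.5]
tcp case -0.0493 -0.0545
```

View pics/l1.png

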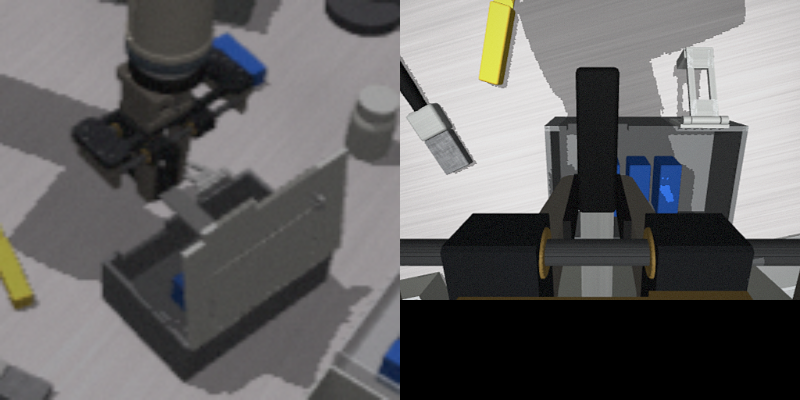

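Lid is around 80°, hasp hangs to the front; a little more push, then back off.

Request:
apply_moves([
  [0,-8,0,-1,0,0,0],
  [0,-8,0,-0.6,0,0,0],
  [0,-6,0,0,0,0,0],
  [0,0,0,0,0,0,0],
  [0,0,0,0,0,0,0],
  [0,25,0,0,0,0,0],
  [0,45,0,0,0,0,0],
  [0,50,0,0,0,0,0],
  [0,0,0,0,0,0,0],
])

```text
clock: 19.48
eef_pos: [0.4501, 0.0965, 0.2021]
ee_rot: [-0.38, -3.117, 0.001]
contact_force: [0.9, -0.3, -0.3]
opening: 0.279
grasp_force: 60.0
```

```bash
python3 lid.py; python3 - <<'E'
from h import *
plan([.4412,-.2471,.15],172.4)
t=dict(np.load('last_scene.npz'));X=np.array([.9703,-.2419,0]);c=np.array([.6095,.1135,0]);Y=np.array([.2419,.9703,0])
w=cloud(t).reshape(-1,3)-c;x=w@X;y=w@Y;z=w[:,2];k=(x>0.02)&(x<.14)&(abs(y)<.1)&(z>.1)&(z<.22)
for i in range(3):
    p=np.polyfit(z[k],x[k],1);k&=abs(np.polyval(p,z)-x)<.006
print('lid face angle',90-np.degrees(np.arctan(-p[0])),k.sum())
E
```

```text
handle top [ 0.0026 -0.0019 -0.9744]
scene 540 lid deg [ 91.7  95.1 104.8]
top 573 lid deg [90.5 91.2 92.8]
tcp case -0.1505 -0.055
t 19.62 pos [0.4545 0.0963 0.2029] shift now-axes mm [ -70.  -336.5   52.7] shift goal-axes [ -32.3 -342.2   52.9] turn deg [ 0.04  0.11 -6.38]
lid face angle 89.73122328107176 960
```

Request:
apply_moves([
  [0,0,-25,0,0,0,0],
  [0,0,-45,0,0,0,0],
  [0,0,-45,0,0,0,0],
  [0,0,-45,0,0,0,0],
  [0,0,-45,0,0,0,0],
  [0,-20,-45,10,0,0,0],
  [0,-25,-45,20,0,0,0],
  [0,-25,-41,20,0,0,0],
  [0,0,0,0,0,0,-6.4],
  [0,0,0,0,0,0,0],
  [0,0,0,0,0,0,0],
])

```text
clock: 21.0
eef_pos: [0.4403, -0.2469, 0.1523]
ee_rot: [0.211, 3.134, -0.0]
contact_force: [0.2, -0.4, -0.7]
opening: 0.279
grasp_force: 60.0
```

```bash
python3 - <<'E'
from h import *
plan([.4412,-.2471,.0215],172.4)
E
```

```text
t 21.0 pos [ 0.4403 -0.2469  0.1523] shift now-axes mm [-9.000e-01 -1.000e-01  1.308e+02] shift goal-axes [-9.000e-01 -1.000e-01  1.308e+02] turn deg [-0.    0.01 -0.12]
```

Request:
apply_moves([
  [0,0,0,35,0,0,0],
  [0,0,0,35,0,0,0],
  [0,0,0,30,0,0,0],
  [0,0,0,15,0,0,0],
  [0,0,0,8,0,0,0],
  [0,0,0,4,0,0,0],
  [0,0,0,2,0,0,0],
  [0,0,0,0,0,0,0],
  [0,0,0,0,0,0,0],
])

```text
clock: 22.12
eef_pos: [0.4402, -0.2469, 0.0237]
ee_rot: [0.208, 3.134, -0.0]
contact_force: [0.0, -0.5, -1.3]
opening: 0.277
grasp_force: 60.0
```

Request:
apply_moves([
  [0,0,0,1.5,0,0,0],
  [0,0,0,1,0,0,0],
  [0,0,0,0.8,0,0,0],
  [0,0,0,0,0,0,0],
])

```text
clock: 22.62
eef_pos: [0.44, -0.2468, 0.0206]
ee_rot: [-0.208, -3.135, 0.0]
contact_force: [-3.5, 1.2, 11.2]
opening: 0.276
grasp_force: 60.0
```

Contact with the table (11 N). Easing the grip, opening, and rising straight up.

Request:
apply_moves([
  [0.6,0,0,0,0,0,0],
  [0.6,0,0,0,0,0,0],
  [0.6,0,0,0,0,0,0],
  [0.6,0,0,-15,0,0,0],
  [0.6,0,0,-35,0,0,0],
  [0.6,0,0,-50,0,0,0],
  [0.6,0,0,-50,0,0,0],
  [0.6,0,0,-50,0,0,0],
  [0.6,0,0,0,0,0,0],
])

```text
clock: 23.75
eef_pos: [0.442, -0.2479, 0.2248]
ee_rot: [0.208, 3.127, -0.006]
contact_force: [0.3, -0.3, -1.1]
opening: 0.601
grasp_force: 0.0
```

```bash
python3 lid.py; python3 - <<'E'
from h import *
t=dict(np.load('last_scene.npz'));p=dict(np.load('last_wrist.npz'))
save(np.hstack([cv2.resize(t['color'][110:310,120:360],(480,400)),cv2.resize(p['color'][:330,120:384],(320,400))]),'end.png')
z=cloud(p)
m=((p['color'].max(2)<70)&(z[...,2]>.012)&(z[...,2]<.03)).astype(np.uint8);m=cv2.morphologyEx(m,cv2.MORPH_OPEN,np.ones((5,5)))
n,l,st,ce=cv2.connectedComponentsWithStats(m)
for k in range(1,n):
  if st[k,4]>400:print(ce[k].round(),np.percentile(z[l==k][:,2],[10,50,90]).round(4))
E
```

```text
handle top [0. 0. 0.]
scene 542 lid deg [ 91.8  95.  105. ]
top 642 lid deg [89.6 91.1 92.9]
tcp case -0.0751 -0.3912
[254. 135.] [0.0203 0.0214 0.0224]
[328. 131.] [0.0152 0.018  0.0196]
[174. 195.] [0.0178 0.023  0.0252]
[479. 233.] [0.0141 0.0212 0.0281]
[ 34. 238.] [0.0142 0.0208 0.0276]
```

View pics/end.png

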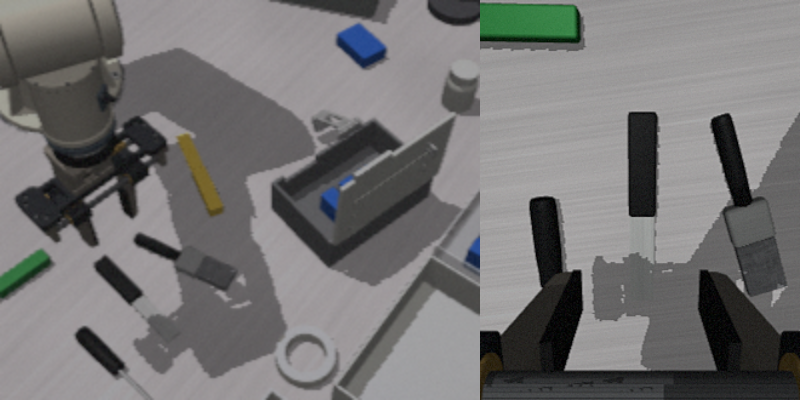

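The final view shows the lid standing upright at (400,170) and the hasp out to the front at (330,125). The blade lies flat in its old place at (135,295), with the screwdriver, brush and tape undisturbed.

```bash
python3 -c "
from rig import close_job
print(close_job())"
```

```text
the job is handed in; nothing more can be done
None
```

The case is open and the job is handed in, at about 24 s of the 72 s allowed: the hasp went over to the front first, the lid was levered up with the pry blade and stands at about 90°, the blade lies flat in its original spot, and the final picture shows the other things in place.

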